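Release and push out the slicer's blade cassette

ROBOT

A 6-joint arm with a two-finger parallel gripper is mounted at the origin on the work surface. World frame = base frame: x ahead of the robot, y to its left, z up, the work surface at z = 0. Lengths are in m, angles in rad, forces in N, time in s.
With the tool pointing down it reaches from about 0.4 to 0.925 m from the base axis. Payload 12.5 kg.
Tool frame: the origin (TCP) lies at the very end of the fingers, on their centre line; the grasp point (between the pads) lies 19 mm behind it; z points along the fingers, y is the direction in which the jaws open and shut (so a half turn about z gives the same grasp; the last joint's range is limited). The gripper opens to 95 mm and grips with 3 to 60 N. Pads are 20 mm wide; open, the fingers measure 119 mm over their backs; the gripper's body (75 mm by 180 mm) begins 59 mm behind the grasp point.
Start: joints at [1.115, 0.491, 1.559, -0, 1.092, -0.106], TCP at [0.214, 0.587, 0.215] pointing down, gripper open.
Joint ranges: [-3.1, 3.1], [-0.84, 2.19], [0.05, 2.79], [-1.13, 4.28], [0.06, 2.93], [-2.69, 2.69]. Speed limits (rad/s): [2.22, 2.22, 2.79, 3.14, 3.14, 3.14].

INTERFACE

Orientations are given as a unit quaternion [w, x, y, z].
In Python, from station import bot gives the robot as it stands. The module is installed in compiled form; this text tells all that it offers.
- The arm moves only by the shell command python3 -m creep 'ROWS' [OPENING] [FORCE]. ROWS is JSON, a list of rows, each a list of 6 numbers: the shift along the tool's x, y, z in mm, then the turn, a rotation vector about the tool's x, y, z in degrees. In form: [[tx, ty, tz, wx, wy, wz], ...]. A call has 1 to 8 rows; each row is the pose to reach, as a shift and turn from the pose commanded when the call began, along the tool's axes at that moment; what a row does not reach only later rows make up. A row lasts 1/10 s, in which the tool goes at most 50 mm and 8.59 degrees, less where a joint would pass 70% of its speed; a pose out of reach is approached as far as the arm can. A call with a gripper value outside its range is refused whole. OPENING is the finger opening in mm, from 0 to 95.1, set as the call begins (- or left out, the last holds). The fingers move at their own pace and stop on an object; FORCE is the grip in N (left out, the last holds). Time passes only in rows, so rows that repeat a pose let the fingers close. It gives the time, the measured TCP pose, the force and the opening at its end, in the units of the state.
- bot.read_state(): the state, without advancing time (a new reading comes with each control period).
- bot.camera(name): name is "scene" or "top" or "wrist"; returns a dict with "color" (400x640x3 uint8, red, green, blue), "vfov" (degrees; the focal length in pixels is half the picture's height over the tangent of half this angle, whatever the lens; pixels are square), "cx", "cy" (the principal point, pixels), "position" and "rotation" of the camera in the world. Camera axes: x right, y down, z forward; pixel columns grow to the right and rows downward; lengths in m; the calibration is good to about 2 mm. A picture is of the moment at which its call begins. There is no depth.
- bot.hand_in(): hands the job in, once; it reports no verdict.
The state is a dict: "clock": time; "joint_positions": joint angles; "dq": joint speeds; "effort": joint torques, N m; "tool_pos": TCP position; "tool_rot": TCP orientation; "contact_force": force on the tool from outside, world axes, zero at the start; "ft_torque": the same for the moment, N m; "gripper_width": finger opening in m.
Only numpy, scipy, OpenCV 4.12 (cv2) and the standard library are available. Lean on these libraries where they do the work, as an engineer would, in place of code of your own. Each camera call takes 0.05 s, during which the arm holds its last target. There are 200 camera calls.

TASK

Free the slicer's blade cassette for washing: take the release pin (the tool with the square black handle) from the stand, hold the recessed button in the cassette's grey block down with its tip, firmly but gently,, and with the pin push the cassette out, away from the slicer's upright frame, to its end stop, where the button springs up and locks it. Then put the pin back, fully seated and upright, in the empty hole of the stand. Keep the gripper itself off the slicer, and leave the round-handled rod, the glove box and the steel pan where they are.

Things in the scene. Friction and masses are not known exactly. Their poses are not given: they have to be found in the camera images.
- pin_grip (a point): Middle of the release pin's grip, a square black bar 16 x 16 mm, 45 mm long (faces along this point's x and y; z up). The pin (94 mm, about 70 g) stands upright in one of the stand's two holes, which one varies. Below the grip is a collar 26 mm wide, 4 mm thick, its underside 27 mm below this point: it rests on the stand's top when seated.
- pin_tip (a point): Lower end of the pin, 72 mm below the middle of the grip: a round steel shaft 8 mm in diameter and 45 mm long, from the collar down, its end slightly chamfered. When seated it is hidden in the stand.
- rod_grip (a point): A cleaning rod in the stand's other hole, not to be used: same length, collar and height as the pin, but with a round wooden bulb handle (32 mm wide) and a 14 mm shaft too thick for the cassette's hole. The point is 72 mm above its lower end.
- stand: White plastic tool stand, fixed, 150 x 60 x 60 mm (x, y, z); origin at the centre of its underside. Two holes 84 mm apart along its x.
- stand_hole0 (a point): Mouth, at the stand's top, of the hole on the stand's -x side: 16 mm in diameter, 52 mm deep.
- stand_hole1 (a point): Mouth, at the stand's top, of the hole on the stand's +x side: 16 mm in diameter, 52 mm deep.
- slicer: Aluminium vegetable slicer, fixed, base about 170 x 250 mm (x, y); origin on the table under its centre. Its upright frame (275 mm high) stands 85 mm from the centre towards -y; the cassette comes out towards +y. The bed under the cassette slopes by an unknown -5 to +5 degrees: pushed out, the cassette rises or sinks by up to 5 mm.
- hole (a point): Centre of the round hole's mouth in the top of the grey block (36 x 36 mm, 22 mm above the steel cassette frame) at the cassette's outer end; moves with the cassette. Hole 12 mm in diameter; the steel button at its bottom is 7 to 19 mm down (set by a screw, unknown). y is the way the cassette slides out (along the sloping bed), z points out of the hole, square to the bed.
- cassette (a joint): How far the blade cassette is pushed out (m): about 0 at home, stop at 0.049. When free it needs about 3 to 5 N to slide. With the button up it is locked at 0, 12, 24, 36 and 48 mm (2 mm of play either way), and locks again wherever the button is let up at such a place. Locked out: 0.046 to 0.049.
- button (a joint): How far the button is pressed (m): 0 up, 0.006 fully down on a hard stop. Its spring takes 3 N to start and 7.8 N at the stop; the lock is free beyond 0.005 (7 N) and must be kept so while the cassette is moved. It springs up when let go, when the lock meets a gap.
- glove_box: Cardboard glove box, 120 x 230 x 75 mm, loose, a bystander; origin under its centre.
- pan: Steel food pan, 108 x 176 x 65 mm, open at the top, loose, a bystander; origin under its centre.
Things that resemble listed ones, but are neither listed nor needed, are in the scene too. What is shaped like the part that bears pin_grip but blue is not meant.

How it is judged:
On the way, in this order (a step that is already met when the one before it is completed fails the run):
1. the button is held down by the pin, deep enough to free the lock, with the cassette still home (value of joint button above 0.0048 m and contact force between pin and button above 1 N and value of joint cassette below 0.006 m), for 0.1 s.
2. the cassette is pushed out to its stop by the pin in its hole (value of joint cassette above 0.045 m and contact force between pin and cassette above 0.5 N), for 0.05 s.
3. the pin is back in the stand with the cassette locked out (value of joint cassette above 0.045 m and value of joint button below 0.0015 m and ((x of pin_grip in the frame of stand_hole0 between -0.006 and 0.006 m and y of pin_grip in the frame of stand_hole0 between -0.006 and 0.006 m and z of pin_grip in the frame of stand_hole0 below 0.031 m and angle between pin_grip's own z axis and vertical below 0.12 rad) or (x of pin_grip in the frame of stand_hole1 between -0.006 and 0.006 m and y of pin_grip in the frame of stand_hole1 between -0.006 and 0.006 m and z of pin_grip in the frame of stand_hole1 below 0.031 m and angle between pin_grip's own z axis and vertical below 0.12 rad))), for 0.1 s.
At the end, for the whole second after the job is handed in: The cassette is out by more than 45 mm and its button is up (less than 1.5 mm down); the pin is at rest, upright (within 7 degrees) and seated to within 4 mm in a hole of the stand (within 6 mm of its axis), released (all of step 3 and linear speed of pin below 0.02 m/s); the robot touches nothing.
It fails at once if the pin presses the button with more than 16 N (contact force between pin and button above 16 N).
It fails at once if the cassette (with its button) is forced: the pin pushes on it with more than 35 N (contact force between pin and cassette above 35 N).
It fails at once if the gripper or arm touches the slicer with more than 3 N (contact force between any of the fingers, the arm and slicer above 3 N).
It fails at once if the cleaning rod, the glove box or the pan is moved by more than 20 mm (distance of any of rod_grip, glove_box, pan from where it was at the start of the episode above 0.02 m).
It also fails if it takes over 70 s, if anything falls off the work surface, if the arm or the gripper's body presses on something with over 40 N, if the wrist force passes 120 N, or if a joint passes its speed limit or range.

## Working session

There is one attempt and no reset: what is moved stays moved. The work goes in short steps, Python scripts to look and compute and a shell command to move; the robot and the scene stay as the last step left them, time stands still between calls to the robot, and variables do not carry over. Pictures are saved under pics/ and viewed, on a budget of 10 in all, crops included, one or two more only if the job needs it, and the job is handed in when it is done.

```bash
mkdir -p pics; cat > h.py <<'E'
import numpy as np, cv2, pickle
from station import bot
from scipy.spatial.transform import Rotation as R
def shot(name,fn):
    c=bot.camera(name); cv2.imwrite(f'pics/{fn}.png',c['color'][:,:,::-1]); pickle.dump(c,open(f'pics/{fn}.pkl','wb')); return c
def load(fn): return pickle.load(open(f'pics/{fn}.pkl','rb'))
def rot(c):
    r=np.array(c['rotation'],float)
    return r if r.shape==(3,3) else R.from_quat(r[[1,2,3,0]]).as_matrix()
def foc(c): return 200/np.tan(np.radians(c['vfov'])/2)
def px2z(c,u,v,z):
    d=rot(c)@np.array([(u-c['cx'])/foc(c),(v-c['cy'])/foc(c),1]); p=np.array(c['position']); return p+d*(z-p[2])/d[2]
def proj(c,P):
    q=rot(c).T@(np.array(P)-c['position']); return foc(c)*q[:2]/q[2]+[c['cx'],c['cy']]
def tri(obs):
    A=np.zeros((3,3));b=np.zeros(3)
    for c,u,v in obs:
        d=rot(c)@np.array([(u-c['cx'])/foc(c),(v-c['cy'])/foc(c),1]); d/=np.linalg.norm(d); M=np.eye(3)-np.outer(d,d); A+=M;b+=M@np.array(c['position'])
    return np.linalg.solve(A,b)
E
python3 - <<'E'
from h import *
for n in ['scene','top','wrist']:
    c=shot(n,n+'0'); print(n,c['vfov'],c['cx'],c['cy'],np.round(c['position'],3),np.round(rot(c),3).tolist())
a=[cv2.imread(f'pics/{n}0.png') for n in ['top','scene']]
s=bot.read_state(); print(s['tool_pos'],s['tool_rot'],s['contact_force'],s['clock'])
E
```

```text
scene 53.65442458924918 315.8850296459686 196.71766279912595 [0.861 0.511 0.631] [[-0.829, 0.409, -0.381], [0.559, 0.621, -0.55], [0.011, -0.669, -0.743]]
top 46.41510519788115 320.1241642427941 204.06148125362247 [0.511 0.101 1.167] [[0.009, -0.997, 0.079], [-1.0, -0.011, -0.025], [0.026, -0.079, -0.997]]
wrist 58.63694704003234 322.7559044908983 194.12561711877484 [0.134 0.615 0.384] [[0.343, 0.896, 0.281], [0.939, -0.327, -0.102], [0.0, 0.299, -0.954]]
[0.21408732 0.58701529 0.2142094 ] [-1.11549300e-04  1.73988527e-01  9.84747599e-01 -3.83550027e-04] [-0.3435292  -0.66903722 -0.7003633 ] 0.15
```

View pics/top0.png

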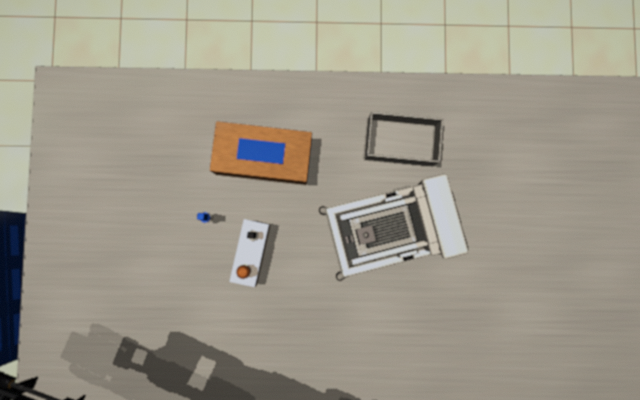

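View pics/scene0.png

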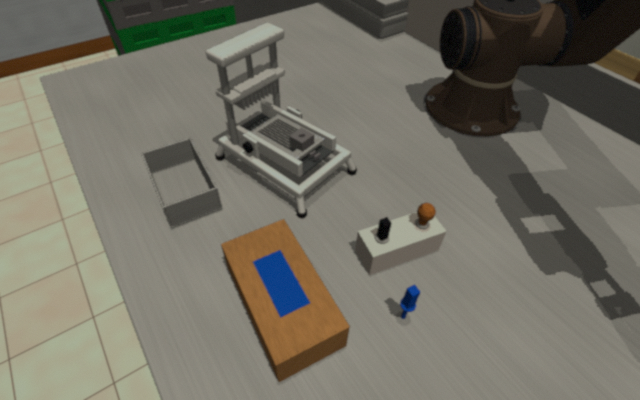

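The top picture shows three possible tools: a black handle at (253,236), an orange bulb at (243,272) and a blue lookalike at (204,217). The black square one standing in the stand fits the description. The grey block is at top (366,235) and scene (302,140). I'll confirm with an enlarged crop.

```bash
python3 - <<'E'
from h import *
t=cv2.imread('pics/top0.png');s=cv2.imread('pics/scene0.png')
def cr(i,x,y,w,h): return cv2.resize(i[y:y+h,x:x+w],(400,300),interpolation=cv2.INTER_CUBIC)
o=np.vstack([np.hstack([cr(t,200,210,100,75),cr(t,320,195,100,75)]),np.hstack([cr(s,345,195,106,80),cr(s,255,105,106,80)])])
cv2.imwrite('pics/crop0.png',o)
E
```

```text
(no output)
```

View pics/crop0.png

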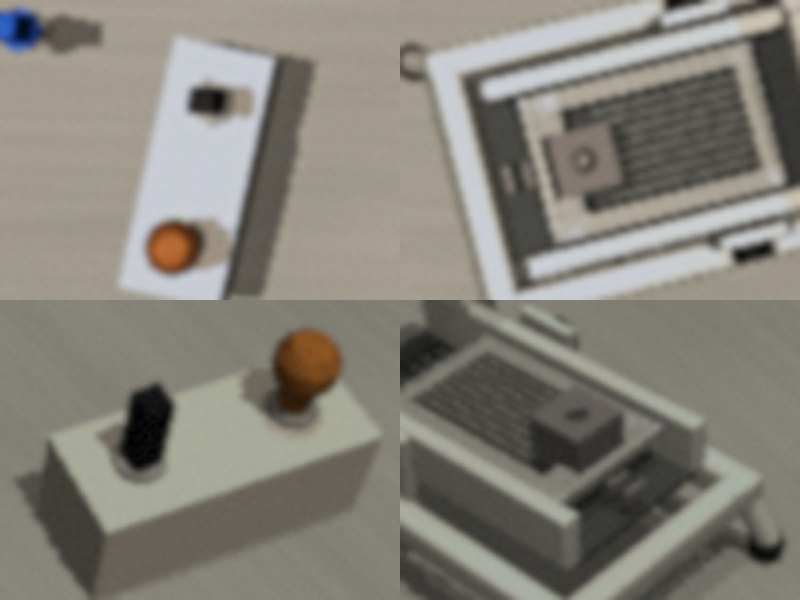

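The crop confirms it: a square black grip with a grey collar in the stand, beside the round bulb, with the blue one lying elsewhere. The hole is at top (366.2,235) and scene (301.9,135.4).

```bash
python3 - <<'E'
from h import *
t=load('top0');s=load('scene0'); w=load('wrist0')
P=np.array([px2z(t,u,v,.06) for u,v in [(244.5,219.2),(268.7,225.5),(230,281.7)]]);S=lambda x,y:(345+x*.265,195+(y-300)*.8/3)
Q=np.array([px2z(s,*S(x,y),.06) for x,y in [(50,438),(107,530),(380,435)]])
print('stand top',P.round(4),'scene',Q.round(4))
for X in(P,Q): print(np.linalg.norm(X[1]-X[0]),np.linalg.norm(X[2]-X[0]),np.linalg.norm(X[2]-X[1]),)
print('grip top',px2z(t,252,234.7,.1095),px2z(s,*S(152,392),.1095))
print('collar',px2z(s,*S(140,462),.062))
print('bulb',px2z(t,243,271.5,.115))
h=tri([(t,366.2,235),(s,301.9,135.4)]);print('hole',h,proj(t,h),proj(s,h))
print('block edges top', [px2z(t,320+x/4,195+y/4,h[2]).round(4).tolist() for x,y in [(548,135),(612,122),(622,182),(560,196)]])
print('base corners',[px2z(t,320+x/4,195+y/4,.06).round(4).tolist() for x,y in [(28,60),(92,300)]])
cv2.imwrite('pics/wrist0c.png',cv2.imread('pics/wrist0.png'))
E
```

```text
stand top [[0.561  0.2514 0.06  ]
 [0.5467 0.1941 0.06  ]
 [0.4144 0.2821 0.06  ]] scene [[0.5524 0.2004 0.06  ]
 [0.5632 0.2561 0.06  ]
 [0.4191 0.2864 0.06  ]]
0.059138048983753515 0.14978313349140285 0.15887630300328415
0.05670074598118838 0.1586710695841208 0.14726342054477815
grip top [0.52398898 0.22709223 0.1095    ] [0.52503522 0.23216446 0.1095    ]
collar [0.52693697 0.23603382 0.062     ]
bulb [0.4419027  0.24476043 0.115     ]
hole [ 0.52507459 -0.03050567  0.11166275] [366.0125191 235.2546635] [301.55211675 135.36675159]
block edges top [[0.5418, -0.2384, 0.1117], [0.5495, -0.2753, 0.1117], [0.5154, -0.2805, 0.1117], [0.5072, -0.2448, 0.1117]]
base corners [[0.5849, 0.0563, 0.06], [0.4435, 0.0174, 0.06]]
```

```bash
python3 -m creep '[[-40,-22,-5,0,0,0],[-85,-47,-15,0,0,0],[-130,-71,-25,0,0,-8],[-175,-96,-35,0,0,-8],[-220,-120,-45,0,0,-8],[-265,-145,-55,0,0,-8],[-310,-170,-65,0,0,-8],[-350,-192,-75,0,0,-8]]' 60 && python3 - <<'E'
from h import *
t=load('top0')
h=.1117
for f in [(20,0),]:pass
print('block', [px2z(t,320+(x-400)/4,195+y/4,h).round(4).tolist() for x,y in [(548,135),(612,122),(622,182),(560,196)]])
print('base corners',[px2z(t,320+(x-400)/4,195+y/4,.06).round(4).tolist() for x,y in [(428,60),(492,300)]])
E
```

```text
clock: 0.95
tool_pos: [0.4708, 0.2933, 0.2876]
tool_rot: [-0.0, 0.105, 0.994, -0.0]
contact_force: [0.7, 0.4, 0.1]
gripper_width: 0.0599
block [[0.5396, -0.01, 0.1117], [0.5473, -0.0464, 0.1117], [0.5134, -0.0521, 0.1117], [0.5052, -0.0169, 0.1117]]
base corners [[0.5849, 0.0563, 0.06], [0.4435, 0.0174, 0.06]]
```

```bash
python3 -c "
from h import *
shot('wrist','w1')"; python3 -m creep '[[-10,-40,0,0,0,0],[-20,-90,0,0,0,0],[-20,-140,0,0,0,0],[-20,-170,0,0,0,0],[-20,-190,0,0,0,0],[-20,-190,0,0,0,0],[-20,-190,0,0,0,0]]' && python3 - <<'E'
from h import *
shot('wrist','w2')
a=cv2.imread('pics/w1.png');b=cv2.imread('pics/w2.png')
o=np.vstack([a[50:350],b[50:350]]);cv2.imwrite('pics/w12.png',o)
for f in('w1','w2'):
  c=load(f);print(proj(c,[.525,.232,.1095]),proj(c,[.525,-.03,.112]))
E
```

```text
clock: 1.7
tool_pos: [0.45, 0.1053, 0.2874]
tool_rot: [0.0, 0.105, 0.994, 0.0]
contact_force: [0.4, 0.5, 0.6]
gripper_width: 0.0599
[277.56742973 231.46401762] [ 45.8105958  278.43759624]
[457.29133724 214.55103197] [215.76078396 263.0796513 ]
```

View pics/w12.png

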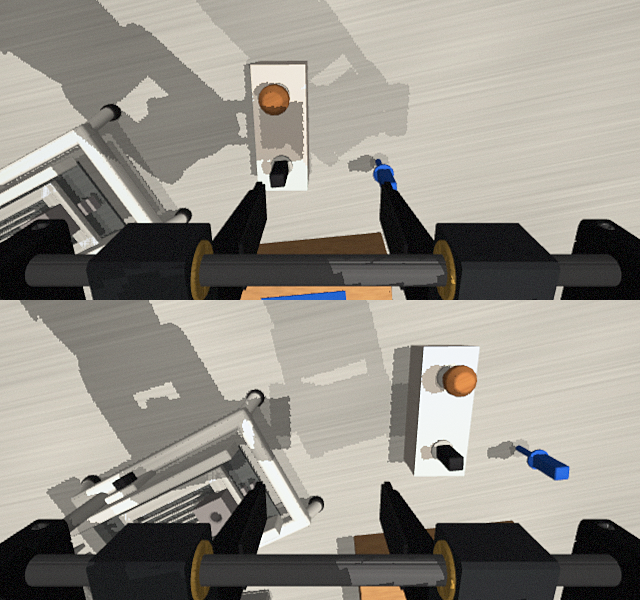

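The wrist views show the stand upright with the black pin at about (457,215), and the block hole at about (217,267) in w2, close to the prediction. I'll take one enlarged crop to refine these.

```bash
python3 - <<'E'
from h import *
a=cv2.imread('pics/w1.png');b=cv2.imread('pics/w2.png')
def cr(i,x,y,w,h,W,H): return cv2.resize(i[y:y+h,x:x+w],(W,H),interpolation=cv2.INTER_CUBIC)
o=np.hstack([cr(a,240,105,80,150,320,600),cr(b,400,90,80,150,320,600),np.vstack([cr(b,195,247,40,40,160,160),cr(b,195,247,40,40,160,160)*0+cr(b,425,180,40,40,160,160),cr(a,260,200,40,70,160,280)])])
cv2.imwrite('pics/c2.png',o)
E
```

```text
(no output)
```

View pics/c2.png

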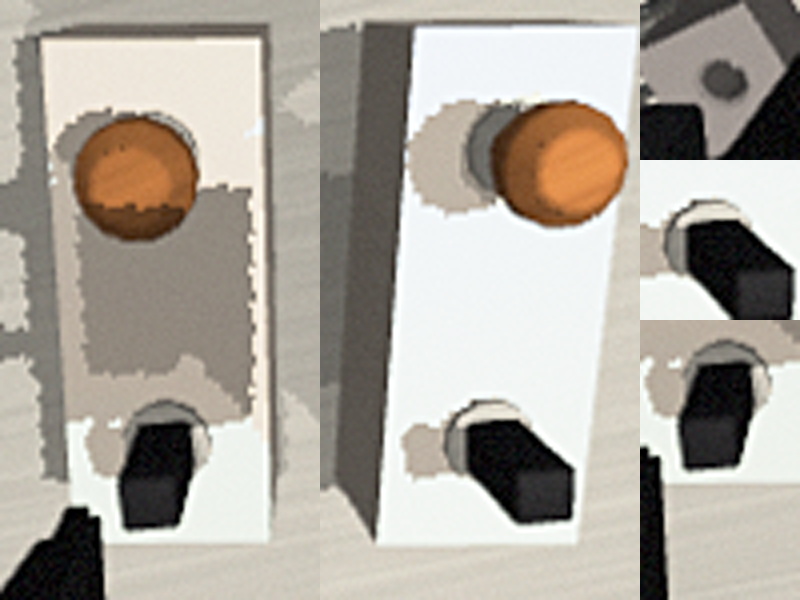

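```bash
python3 - <<'E'
from h import *
t=load('top0');s=load('scene0');a=load('w1');b=load('w2')
g=tri([(a,277.3,230),(b,456.3,213.3),(t,252,234.7)]);print('griptop',g.round(4))
print([px2z(c,u,v,.1095).round(4).tolist() for c,u,v in [(a,277.3,230),(b,456.3,213.3),(t,252,234.7)]])
for o in ([(b,216,267),(t,366.2,235),(s,301.9,135.4)],[(b,216,267),(t,366.2,235)],[(b,216,267),(s,301.9,135.4)]):
  print('hole',tri(o).round(4))
A=np.array([px2z(a,240+x/4,105+y/4,.06) for x,y in [(40,38),(270,38),(270,543)]])
B=np.array([px2z(b,400+x/4,90+y/4,.06) for x,y in [(95,25),(318,27),(257,543),(57,543)]])
for X in(A,B):
  d=X[2]-X[1];d/=np.linalg.norm(d);c=(X[0]+X[2])/2
  print(X.round(4).tolist(),'c',c,np.linalg.norm(X[2]-X[1]),np.linalg.norm(X[1]-X[0]),np.degrees(np.arctan2(d[1],d[0])),'hole',c+.042*d,c-.042*d)
r=bot.read_state();print(r['tool_pos'],r['tool_rot'],r['joint_positions'])
E
```

```text
griptop [0.5243 0.2303 0.1067]
[[0.5233, 0.2321, 0.1095], [0.5234, 0.2311, 0.1095], [0.524, 0.2271, 0.1095]]
hole [ 0.5265 -0.0294  0.1145]
hole [ 0.5261 -0.0293  0.1182]
hole [ 0.527  -0.0282  0.1154]
[[0.4038, 0.2255, 0.06], [0.4169, 0.287, 0.06], [0.5641, 0.2536, 0.06]] c [0.48391946 0.23957481 0.06      ] 0.15091530066693865 0.06288096256878872 -12.78465585028315 hole [0.52487822 0.23028074 0.06      ] [0.44296069 0.24886888 0.06      ]
[[0.4037, 0.2258, 0.06], [0.4168, 0.2845, 0.06], [0.5637, 0.2544, 0.06], [0.551, 0.1956, 0.06]] c [0.48367483 0.24011861 0.06      ] 0.14993660156607494 0.06016844865548492 -11.576419884025182 hole [0.52482046 0.23169027 0.06      ] [0.44252919 0.24854695 0.06      ]
[0.45006146 0.10569939 0.28728491] [4.63484407e-05 1.04911536e-01 9.94481548e-01 1.38150558e-04] [ 8.74911796e-02  1.79190178e-01  1.83414719e+00  2.80487208e-04
  1.12811143e+00 -1.27321539e+00]
```

```bash
python3 -m creep '[[-15,40,20,0,0,0],[-30,85,50,0,0,0],[-46,125,90,0,0,0],[-46,138,127,0,0,0],[-46,138,127,0,0,0],[-46,138,150,0,0,0],[-46,138,150,0,0,0],[-46,138,150,0,0,0]]' 60 && python3 - <<'E'
from h import *
c=shot('wrist','w3');r=bot.read_state();p=r['tool_pos'];print(p,proj(c,[.5243,.2315,.1095]),proj(c,p))
cv2.imwrite('pics/w3c.png',cv2.resize(cv2.imread('pics/w3.png')[120:400,170:470],None,fx=2,fy=2))
E
```

```text
clock: 2.55
tool_pos: [0.5237, 0.2307, 0.1385]
tool_rot: [0.0, 0.105, 0.995, 0.0]
contact_force: [-0.2, -0.1, 1.0]
gripper_width: 0.0596
[0.5240393  0.23061858 0.13891953] [325.82685007 230.05617244] [324.61969596 252.06364396]
```

View pics/w3c.png

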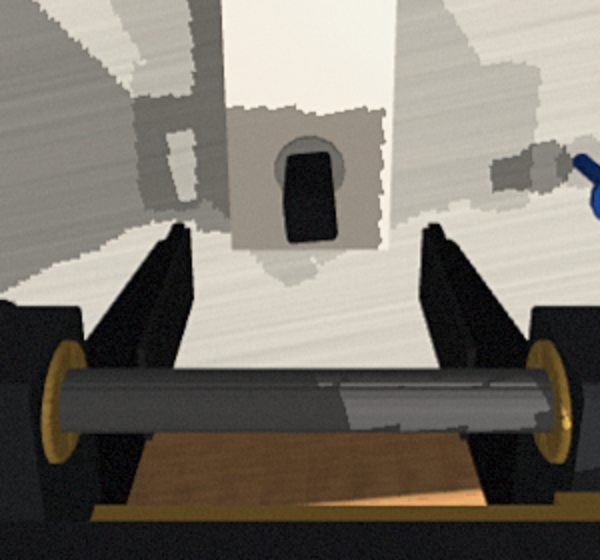

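The pin sits centred between the open fingers, with the grip's top face at about (325.5,231) against a predicted (325.8,230). I'll descend and close.

```bash
python3 -m creep '[[0,0,25,0,0,0],[0,0,50,0,0,0],[0,0,65,0,0,0],[0,0,69,0,0,0],[0,0,69,0,0,0],[0,0,69,0,0,0]]' && python3 -m creep '[[0,0,0,0,0,0],[0,0,0,0,0,0],[0,0,0,0,0,0],[0,0,0,0,0,0],[0,0,0,0,0,0],[0,0,0,0,0,0],[0,0,0,0,0,0]]' 5 50
```

```text
clock: 3.2
tool_pos: [0.5243, 0.2307, 0.0697]
tool_rot: [0.001, 0.105, 0.994, 0.0]
contact_force: [-0.3, -0.0, -0.1]
gripper_width: 0.0599
clock: 3.9
tool_pos: [0.5237, 0.2306, 0.0683]
tool_rot: [0.0, 0.105, 0.994, 0.0]
contact_force: [1.2, -0.2, 0.6]
gripper_width: 0.0161
```

```bash
python3 -m creep '[[0,0,-3,0,0,0],[0,0,-15,0,0,0],[0,0,-40,0,0,0],[0,0,-75,0,0,0],[0,0,-110,0,0,0],[0,0,-135,0,0,0],[0,0,-135,0,0,0],[0,0,-135,0,0,0]]' && python3 - <<'E'
from h import *
t=load('top0');b=load('w2')
lsd=cv2.createLineSegmentDetector()
for c,box,m in((t,(325,185,445,275),18),(b,(60,80,330,300),35)):
  L=lsd.detect(cv2.cvtColor(c['color'],cv2.COLOR_RGB2GRAY))[0][:,0]
  ang=[]
  for l in L:
    n=np.hypot(l[2]-l[0],l[3]-l[1])
    if n<m or not(box[0]<l[0]<box[2] and box[1]<l[1]<box[3] and box[0]<l[2]<box[2] and box[1]<l[3]<box[3]):continue
    d=px2z(c,l[2],l[3],.1)-px2z(c,l[0],l[1],.1); a=np.degrees(np.arctan2(d[1],d[0]))%90; ang.append((round(a,1),round(n)))
  print(sorted(ang))
print('cap near edge',px2z(t,423,182,.275),px2z(t,443,257,.275))
c=shot('wrist','w4');p=bot.read_state()['tool_pos'];print(p,bot.read_state()['contact_force'])
for z in(.054,.009,-.0175-.009):print(z,proj(c,p-[0,0,z]))
cv2.imwrite('pics/w4c.png',cv2.resize(c['color'][100:400,170:470,::-1],None,fx=2,fy=2))
E
```

```text
clock: 4.7
tool_pos: [0.5235, 0.2305, 0.2039]
tool_rot: [0.0, 0.105, 0.994, 0.0]
contact_force: [-0.3, 0.9, -0.7]
gripper_width: 0.0158
[(np.float64(11.6), 20), (np.float64(14.4), 41), (np.float64(14.4), 55), (np.float64(14.7), 55), (np.float64(14.8), 56), (np.float64(14.8), 66), (np.float64(14.8), 75), (np.float64(14.8), 77), (np.float64(14.9), 36), (np.float64(14.9), 47), (np.float64(14.9), 66), (np.float64(14.9), 75), (np.float64(15.0), 50), (np.float64(15.0), 52), (np.float64(15.0), 56), (np.float64(15.1), 42), (np.float64(15.1), 55), (np.float64(15.4), 52), (np.float64(15.7), 24), (np.float64(16.3), 21), (np.float64(20.4), 20)]
[(np.float64(12.9), 71), (np.float64(13.6), 53), (np.float64(13.9), 43), (np.float64(13.9), 59), (np.float64(14.0), 37), (np.float64(14.2), 64), (np.float64(14.2), 67), (np.float64(14.3), 41), (np.float64(14.3), 46), (np.float64(14.4), 132), (np.float64(14.5), 107), (np.float64(14.6), 55), (np.float64(14.6), 69), (np.float64(14.7), 142), (np.float64(15.0), 38), (np.float64(15.0), 39), (np.float64(15.1), 41), (np.float64(15.1), 56), (np.float64(15.2), 53), (np.float64(15.4), 47), (np.float64(17.9), 38), (np.float64(41.3), 61)]
cap near edge [ 0.62690331 -0.12084878  0.275     ] [ 0.48269484 -0.15813977  0.275     ]
[0.52321933 0.23037343 0.20298736] [-0.87854559 -0.2165161  -1.20078046]
0.054 [323.86469674 213.94611801]
0.009 [324.23606263 242.66049726]
-0.026500000000000003 [324.66683467 275.9682193 ]
```

View pics/w4c.png

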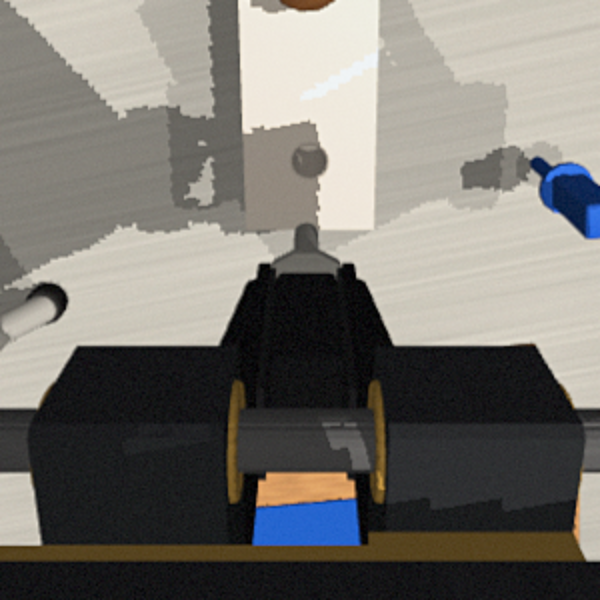

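The pin is held straight, with its tip at about (323.5,216), roughly 1 mm on the tool −x side. The slicer's yaw is 14.8°. Next I'll move above the hole.

```bash
python3 -m creep '[[-10,-35,0,0,0,-7],[-20,-80,0,0,0,-14],[-30,-125,0,0,0,-21],[-40,-170,0,0,0,-26.8],[-50,-215,0,0,0,-26.8],[-56,-245,0,0,0,-26.8],[-56,-254,0,0,0,-26.8],[-56,-254,0,0,0,-26.8]]' && python3 -m creep '[[0,0,8,0,0,0],[0,0,15,0,0,0],[0,0,15,0,0,0],[0,0,15,0,0,0]]' && python3 - <<'E'
from h import *
c=shot('wrist','w5');s=shot('scene','s5');r=bot.read_state();p=r['tool_pos'];print(p,r['tool_rot'],r['contact_force'])
T=R.from_quat(np.array(r['tool_rot'])[[1,2,3,0]]).as_matrix();print(T.round(3).tolist())
tip=p+T@[-.001,0,.054]
for n,q in(('tip',tip),('hole',[.5265,-.0294,.1145])):print(n,np.round(q,4),proj(c,q),proj(s,q))
A=cv2.resize(c['color'][150:300,250:400,::-1],(400,400),interpolation=cv2.INTER_CUBIC)
B=cv2.resize(s['color'][60:180,240:360,::-1],(400,400),interpolation=cv2.INTER_CUBIC)
cv2.imwrite('pics/c5.png',np.hstack([A,B]))
E
```

```text
clock: 5.55
tool_pos: [0.5249, -0.0303, 0.2024]
tool_rot: [-0.001, -0.127, 0.992, 0.0]
contact_force: [0.7, 0.5, -0.6]
gripper_width: 0.0157
clock: 5.95
tool_pos: [0.5254, -0.0288, 0.1879]
tool_rot: [-0.0, -0.129, 0.992, 0.0]
contact_force: [0.3, -0.6, -2.3]
gripper_width: 0.0157
[ 0.52554361 -0.029138    0.18835842] [ 9.63968867e-05 -1.28789702e-01  9.91671923e-01  1.37180162e-05] [-0.14318123  0.37325946 -0.66359394]
[[-0.967, -0.255, 0.0], [-0.255, 0.967, 0.0], [-0.0, 0.0, -1.0]]
tip [ 0.5265 -0.0289  0.1344] [323.4764863  217.18486535] [301.2013577  127.17725979]
hole [ 0.5265 -0.0294  0.1145] [322.70730589 207.10676098] [301.23334504 134.81151757]
```

View pics/c5.png

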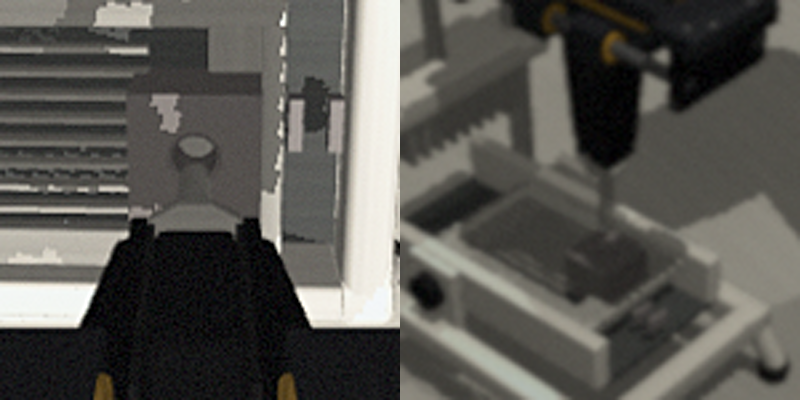

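```bash
python3 - <<'E'
from h import *
for f,v0 in(('w4',200),('w5',196)):
  g=cv2.cvtColor(load(f)['color'],cv2.COLOR_RGB2GRAY)
  print(f)
  for v in range(v0,v0+30): print(v,g[v,312:336])
E
```

```text
w4
200 [137 138 142 140 138 140 137 139 141 139 136 141 139 140 139 135 120 231
 240 232 231 232 231 231]
201 [140 138 138 136 137 139 137 138 138 137 141 138 139 141 138 134 124 233
 239 232 231 232 231 232]
202 [139 136 140 138 138 135 139 139 138 137 139 139 141 137 136 133 131 204
 235 234 233 233 232 232]
203 [139 138 137 141 141 137 139 135 136 142 138 140 136 139 139 141 133 114
 229 236 232 230 233 231]
204 [140 136 141 138 140 142 137 141 138 142 135 139 138 140 138 136 135 117
 226 235 232 231 233 231]
205 [138 139 142 141 138 139 139 138 140 136 140 140 135 139 138 133 176 180
 229 235 233 231 231 232]
206 [133 139 136 137 137 135 134 139 136 136 136 138 137 138 139 128 240 243
 236 232 232 232 231 233]
207 [137 137 136 138 139 139 140 141 138 139 137 137 138 139 137 130 203 238
 234 232 231 233 230 232]
208 [140 139 140 141 139 139 138 139 137 138 140 139 137 138 136 134 117 227
 235 231 230 231 233 231]
209 [139 136 141 140 141 142 135 136 138 139 140 140 141 144 139 134 121 230
 236 232 233 233 230 233]
210 [139 136 135 136 137 136 140 142 139 143 140 136 139 144 143 13
[... 3885 characters left out ...]
17 [84 81 82 80 78 74 72 68 72 75 76 77 81 81 83 88 84 78 80 81 79 85 80 83]
218 [78 83 80 82 79 70 71 69 74 75 75 70 78 83 80 83 86 81 83 80 83 79 77 85]
219 [81 82 80 81 82 69 70 70 74 74 79 80 79 80 80 81 89 85 84 77 83 76 82 76]
220 [85 83 85 81 78 75 75 72 71 75 76 80 77 79 83 83 88 82 78 84 85 81 81 80]
221 [80 85 82 84 77 68 67 75 78 79 79 77 82 75 77 86 86 77 77 83 80 80 80 80]
222 [79 83 82 79 79 71 74 75 73 76 74 75 78 77 77 81 84 80 81 78 78 84 81 85]
223 [79 78 81 81 71 70 69 72 72 77 76 77 75 74 73 75 88 85 80 79 79 77 80 81]
224 [80 81 80 80 75 72 68 72 76 75 80 74 79 76 79 73 82 80 78 82 81 82 82 81]
225 [82 76 78 69 69 76 80 77 76 76 79 76 78 70 79 73 76 73 71 75 80 80 81 82]
```

```bash
python3 -m creep '[[0,0,6,0,0,0],[0,0,12,0,0,0],[0,0,15,0,0,0],[0,0,17,0,0,0],[0,0,17,0,0,0],[0,0,17,0,0,0]]'; for i in 1 2 ; do python3 -m creep '[[0,0,1,0,0,0],[0,0,2,0,0,0],[0,0,3,0,0,0],[0,0,3,0,0,0],[0,0,3,0,0,0]]'; done
```

```text
clock: 6.65
tool_pos: [0.5255, -0.0296, 0.1713]
tool_rot: [0.0, -0.128, 0.992, 0.0]
contact_force: [0.3, 0.1, -1.2]
gripper_width: 0.0162
clock: 7.15
tool_pos: [0.5254, -0.0296, 0.1683]
tool_rot: [0.0, -0.128, 0.992, 0.0]
contact_force: [0.2, 0.6, 0.0]
gripper_width: 0.0158
clock: 7.65
tool_pos: [0.5254, -0.0296, 0.1652]
tool_rot: [-0.0, -0.128, 0.992, 0.0]
contact_force: [-1.0, 0.4, -1.3]
gripper_width: 0.0159
```

```bash
python3 -m creep '[[0,0,1,0,0,0],[0,0,2,0,0,0],[0,0,3,0,0,0],[0,0,3,0,0,0],[0,0,3,0,0,0]]'; python3 -m creep '[[0,0,1,0,0,0],[0,0,2,0,0,0],[0,0,2,0,0,0],[0,0,2,0,0,0]]'
```

```text
clock: 8.15
tool_pos: [0.5254, -0.0296, 0.1623]
tool_rot: [0.0, -0.128, 0.992, 0.0]
contact_force: [-1.0, -0.6, -1.6]
gripper_width: 0.0159
clock: 8.55
tool_pos: [0.5254, -0.0296, 0.1602]
tool_rot: [-0.0, -0.128, 0.992, 0.0]
contact_force: [0.3, -0.3, -0.3]
gripper_width: 0.0159
```

```bash
for i in 1 2; do python3 -m creep '[[0,0,1,0,0,0],[0,0,2,0,0,0],[0,0,2,0,0,0],[0,0,2,0,0,0]]'; done
```

```text
clock: 8.95
tool_pos: [0.5254, -0.0296, 0.1582]
tool_rot: [-0.0, -0.128, 0.992, 0.0]
contact_force: [-0.4, -0.5, -0.6]
gripper_width: 0.0157
clock: 9.35
tool_pos: [0.5254, -0.0296, 0.1563]
tool_rot: [-0.0, -0.128, 0.992, 0.0]
contact_force: [-0.4, -0.2, -0.8]
gripper_width: 0.0152
```

```bash
for i in 1 2; do python3 -m creep '[[0,0,1,0,0,0],[0,0,2,0,0,0],[0,0,2,0,0,0],[0,0,2,0,0,0]]'; done
```

```text
clock: 9.75
tool_pos: [0.5255, -0.0296, 0.1544]
tool_rot: [0.0, -0.128, 0.992, -0.0]
contact_force: [-0.6, 0.4, 1.3]
gripper_width: 0.0156
clock: 10.15
tool_pos: [0.5255, -0.0295, 0.1523]
tool_rot: [0.0, -0.128, 0.992, 0.0]
contact_force: [0.4, 0.4, 3.5]
gripper_width: 0.016
```

```bash
python3 -m creep '[[0,0,1,0,0,0],[0,0,2,0,0,0],[0,0,2,0,0,0],[0,0,2,0,0,0]]'; python3 -m creep '[[0,0,1,0,0,0],[0,0,1,0,0,0],[0,0,1,0,0,0]]';cat > f.py <<'E'
from h import *
F=[];
for i in range(5): bot.camera('wrist'); r=bot.read_state(); F.append(r['contact_force'])
T=R.from_quat(np.array(r['tool_rot'])[[1,2,3,0]]).as_matrix()
print('t',r['clock'],'pos',r['tool_pos'].round(4),'F tool x,y,z up',(T.T@np.mean(F,0)*[1,1,-1]).round(2))
E
python3 f.py
```

```text
clock: 10.55
tool_pos: [0.5255, -0.0295, 0.1503]
tool_rot: [0.0, -0.128, 0.992, 0.0]
contact_force: [-0.8, 1.3, 5.2]
gripper_width: 0.0154
clock: 10.85
tool_pos: [0.5255, -0.0295, 0.1494]
tool_rot: [0.0, -0.128, 0.992, 0.0]
contact_force: [-0.5, 1.3, 5.8]
gripper_width: 0.016
t 11.1 pos [ 0.5255 -0.0295  0.1494] F tool x,y,z up [0.85 1.6  6.46]
```

```bash
python3 -m creep '[[0,0,0.5,0,0,0],[0,0,1,0,0,0],[0,0,1,0,0,0]]';python3 f.py; python3 -m creep '[[0,0,0.4,0,0,0],[0,0,0.4,0,0,0]]'; python3 f.py
```

```text
clock: 11.4
tool_pos: [0.5255, -0.0294, 0.1485]
tool_rot: [0.0, -0.128, 0.992, 0.0]
contact_force: [-0.6, 2.2, 7.1]
gripper_width: 0.0158
t 11.65 pos [ 0.5255 -0.0295  0.1485] F tool x,y,z up [0.8  1.97 7.65]
clock: 11.85
tool_pos: [0.5255, -0.0295, 0.1484]
tool_rot: [0.0, -0.128, 0.992, 0.0]
contact_force: [-2.5, 2.0, 11.0]
gripper_width: 0.0155
t 12.1 pos [ 0.5256 -0.0295  0.1484] F tool x,y,z up [ 1.72  2.2  10.68]
```

```bash
python3 -m creep '[[0,1,0,0,0,0],[0,2,0,0,0,0],[0,3,0,0,0,0],[0,3,0,0,0,0]]';python3 f.py; python3 -m creep '[[0,1,0,0,0,0],[0,2,0,0,0,0],[0,2,0,0,0,0]]'; python3 f.py
```

```text
clock: 12.5
tool_pos: [0.525, -0.0273, 0.1485]
tool_rot: [0.001, -0.129, 0.992, -0.001]
contact_force: [-1.9, -3.0, 10.9]
gripper_width: 0.0157
t 12.75 pos [ 0.525  -0.0273  0.1485] F tool x,y,z up [ 2.58 -3.16 10.2 ]
clock: 13.05
tool_pos: [0.5245, -0.0254, 0.1485]
tool_rot: [0.001, -0.129, 0.992, -0.001]
contact_force: [-2.3, -3.3, 10.8]
gripper_width: 0.0158
t 13.3 pos [ 0.5246 -0.0255  0.1485] F tool x,y,z up [ 2.85 -3.1  10.98]
```

```bash
for i in 1 2; do python3 -m creep '[[0.2,1,0,0,0,0],[0.3,2,0,0,0,0],[0.3,3,0,0,0,0],[0.3,3,0,0,0,0]]';python3 f.py; done
```

```text
clock: 13.7
tool_pos: [0.5237, -0.0226, 0.1486]
tool_rot: [0.001, -0.129, 0.992, -0.001]
contact_force: [-1.7, -3.4, 11.5]
gripper_width: 0.016
t 13.95 pos [ 0.5237 -0.0226  0.1486] F tool x,y,z up [ 1.91 -2.92 11.51]
clock: 14.35
tool_pos: [0.5229, -0.0197, 0.1487]
tool_rot: [0.001, -0.129, 0.992, -0.001]
contact_force: [-0.9, -3.7, 10.8]
gripper_width: 0.0159
t 14.6 pos [ 0.5229 -0.0198  0.1487] F tool x,y,z up [ 1.97 -3.12 11.78]
```

```bash
for i in 1 2; do python3 -m creep '[[0.1,1,-0.1,0,0,0],[0.1,2,-0.2,0,0,0],[0.1,3,-0.2,0,0,0],[0.1,4,-0.2,0,0,0],[0.1,4,-0.2,0,0,0]]';python3 f.py; done
```

```text
clock: 15.1
tool_pos: [0.5218, -0.0159, 0.1489]
tool_rot: [0.001, -0.129, 0.992, -0.001]
contact_force: [0.1, -4.1, 11.1]
gripper_width: 0.016
t 15.35 pos [ 0.5218 -0.0159  0.1489] F tool x,y,z up [ 0.64 -2.99 11.25]
clock: 15.85
tool_pos: [0.5208, -0.012, 0.1491]
tool_rot: [0.001, -0.129, 0.992, -0.001]
contact_force: [0.1, -3.8, 10.9]
gripper_width: 0.0156
t 16.1 pos [ 0.5208 -0.0121  0.1491] F tool x,y,z up [ 0.61 -3.07 10.45]
```

```bash
for i in 1 2; do python3 -m creep '[[0,1,0,0,0,0],[0,2,-0.1,0,0,0],[0,3,-0.1,0,0,0],[0,4,-0.2,0,0,0],[0,5,-0.2,0,0,0],[0,6,-0.25,0,0,0],[0,6,-0.25,0,0,0]]';python3 f.py; done
```

```text
clock: 16.8
tool_pos: [0.5192, -0.0062, 0.1493]
tool_rot: [0.001, -0.129, 0.992, -0.001]
contact_force: [0.1, -2.6, 10.5]
gripper_width: 0.0158
t 17.05 pos [ 0.5192 -0.0062  0.1493] F tool x,y,z up [ 0.69 -2.75 10.6 ]
clock: 17.75
tool_pos: [0.5177, -0.0004, 0.1495]
tool_rot: [0.001, -0.129, 0.992, -0.001]
contact_force: [0.0, -3.7, 10.4]
gripper_width: 0.0161
t 18.0 pos [ 5.177e-01 -4.000e-04  1.495e-01] F tool x,y,z up [ 0.77 -3.06 10.34]
```

```bash
for i in 1 2; do python3 -m creep '[[0,1,0,0,0,0],[0,2,-0.1,0,0,0],[0,3,-0.1,0,0,0],[0,4,-0.2,0,0,0],[0,5,-0.2,0,0,0],[0,6,-0.25,0,0,0],[0,6,-0.25,0,0,0]]';python3 f.py; done
```

```text
clock: 18.7
tool_pos: [0.5161, 0.0054, 0.1498]
tool_rot: [0.001, -0.129, 0.992, -0.001]
contact_force: [1.0, -3.4, 11.1]
gripper_width: 0.0157
t 18.95 pos [0.5161 0.0054 0.1498] F tool x,y,z up [ 0.95 -3.07 10.51]
clock: 19.65
tool_pos: [0.5146, 0.0112, 0.15]
tool_rot: [0.001, -0.129, 0.992, -0.001]
contact_force: [0.5, -2.6, 10.9]
gripper_width: 0.0156
t 19.9 pos [0.5146 0.0112 0.15  ] F tool x,y,z up [ 0.82 -2.86 10.46]
```

```bash
python3 -m creep '[[0,1,0,0,0,0],[0,2,-0.1,0,0,0],[0,3,-0.1,0,0,0],[0,4,-0.2,0,0,0],[0,5,-0.2,0,0,0],[0,6,-0.25,0,0,0],[0,6,-0.25,0,0,0]]';python3 f.py;  python3 -m creep '[[0,1,-0.1,0,0,0],[0,2,-0.1,0,0,0],[0,2,-0.1,0,0,0]]';python3 f.py
```

```text
clock: 20.6
tool_pos: [0.513, 0.017, 0.1503]
tool_rot: [0.001, -0.129, 0.992, -0.001]
contact_force: [-0.5, -4.1, 9.9]
gripper_width: 0.0156
t 20.85 pos [0.513  0.017  0.1503] F tool x,y,z up [ 0.65 -3.24  9.97]
clock: 21.15
tool_pos: [0.5127, 0.0188, 0.1504]
tool_rot: [0.001, -0.129, 0.992, -0.001]
contact_force: [0.4, -3.7, 10.0]
gripper_width: 0.0155
t 21.4 pos [0.5127 0.0188 0.1504] F tool x,y,z up [ 0.31 -3.86  9.34]
```

```bash
for i in 1 2; do python3 -m creep '[[0,0.5,0,0,0,0],[0,1,0,0,0,0],[0,1,0,0,0,0]]';python3 f.py; done
```

```text
clock: 21.7
tool_pos: [0.5125, 0.0198, 0.1504]
tool_rot: [0.001, -0.129, 0.992, -0.001]
contact_force: [1.2, -3.6, 9.2]
gripper_width: 0.0163
t 21.95 pos [0.5125 0.0198 0.1504] F tool x,y,z up [-0.   -4.44  9.97]
clock: 22.25
tool_pos: [0.5125, 0.0201, 0.1504]
tool_rot: [0.002, -0.129, 0.992, -0.001]
contact_force: [0.9, -8.4, 7.9]
gripper_width: 0.0159
t 22.5 pos [0.5125 0.0201 0.1504] F tool x,y,z up [ 0.61 -8.73  9.09]
```

The sideways force jumped to 8.7 N, so the cassette is at its end stop. I'll lift and let the button spring up.

```bash
python3 -m creep '[[0,0,-1,0,0,0],[0,-0.3,-3,0,0,0],[0,-0.6,-5,0,0,0],[0,-0.8,-7,0,0,0],[0,-0.8,-8,0,0,0],[0,-0.8,-8,0,0,0]]';python3 f.py; python3 -m creep '[[0,-1.2,-2,0,0,0],[0,-1.2,-8,0,0,0],[0,-1.2,-20,0,0,0],[0,-1.2,-35,0,0,0],[0,-1.2,-45,0,0,0],[0,-1.2,-45,0,0,0]]'; python3 f.py
```

```text
clock: 23.1
tool_pos: [0.5124, 0.0199, 0.1576]
tool_rot: [0.001, -0.129, 0.992, -0.001]
contact_force: [2.0, -4.7, -0.1]
gripper_width: 0.0157
t 23.35 pos [0.5124 0.0199 0.1576] F tool x,y,z up [-2.14 -5.4  -0.31]
clock: 23.95
tool_pos: [0.5119, 0.0197, 0.204]
tool_rot: [0.001, -0.128, 0.992, -0.0]
contact_force: [-0.7, 0.1, -1.2]
gripper_width: 0.0157
t 24.2 pos [0.5113 0.0196 0.2021] F tool x,y,z up [ 0.39 -0.08 -0.9 ]
```

```bash
python3 - <<'E'
from h import *
c=shot('wrist','w6');s=shot('scene','s6');r=bot.read_state();p=r['tool_pos']
T=R.from_quat(np.array(r['tool_rot'])[[1,2,3,0]]).as_matrix()
print('pos',p,'tip',proj(c,p+T@[-.0007,0,.054]),'hole',proj(c,[.5141,.0175,.117]),proj(s,[.5141,.0175,.117]))
A=cv2.resize(c['color'][130:300,240:410,::-1],(400,400),interpolation=cv2.INTER_CUBIC)
B=cv2.resize(s['color'][60:180,240:360,::-1],(400,400),interpolation=cv2.INTER_CUBIC)
cv2.imwrite('pics/c6.png',np.hstack([A,B]))
E
```

```text
pos [0.51148598 0.01957804 0.20216454] tip [324.0199761  216.62903961] hole [320.266258   203.51895832] [319.19123977 144.26503304]
```

View pics/c6.png

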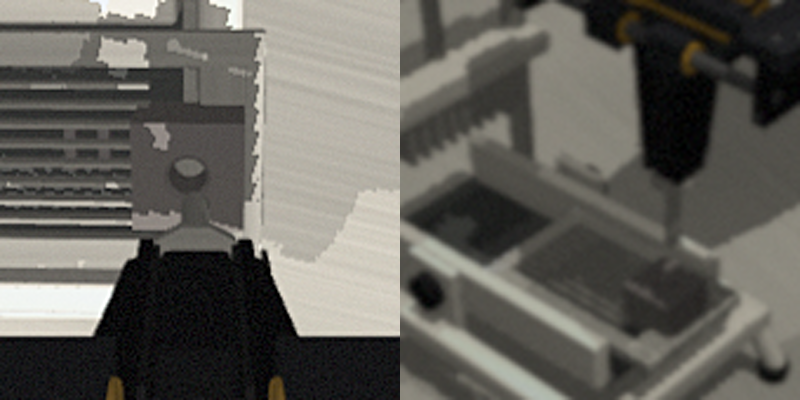

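The hole is at (319.9,203.9) against a predicted (320.3,203.5) for 48.5 mm out, and the button looks up. The pin sits about 1 mm off in the grip. Now back to the stand.

```bash
python3 -m creep '[[-10,30,0,0,0,7],[-25,75,0,0,0,14],[-40,120,0,0,0,21],[-55,160,0,0,0,26.8],[-66,190,0,0,0,26.8],[-66,201,0,0,0,26.8],[-66,201,0,0,0,26.8],[-66,201,0,0,0,26.8]]'; python3 -m creep '[[0,0,20,0,0,0],[0,0,45,0,0,0],[0,0,65,0,0,0],[0,0,75,0,0,0],[0,0,75,0,0,0],[0,0,75,0,0,0]]'; python3 - <<'E'
from h import *
c=shot('wrist','w7');s=shot('scene','s7');r=bot.read_state();p=r['tool_pos'];print(p,r['tool_rot'],r['contact_force'])
T=R.from_quat(np.array(r['tool_rot'])[[1,2,3,0]]).as_matrix()
print('tip',proj(c,p+T@[-.0007,0,.054]),proj(s,p+T@[-.0007,0,.054]),'hole',proj(c,[.5248,.2312,.06]),proj(s,[.5248,.2312,.06]))
A=cv2.resize(c['color'][130:280,250:400,::-1],(400,400),interpolation=cv2.INTER_CUBIC)
B=cv2.resize(s['color'][165:285,325:445,::-1],(400,400),interpolation=cv2.INTER_CUBIC)
cv2.imwrite('pics/c7.png',np.hstack([A,B]))
E
```

```text
clock: 25.1
tool_pos: [0.5241, 0.2299, 0.2024]
tool_rot: [-0.0, 0.105, 0.994, -0.0]
contact_force: [0.0, 0.1, -0.7]
gripper_width: 0.0153
clock: 25.7
tool_pos: [0.5248, 0.2302, 0.1284]
tool_rot: [0.0, 0.105, 0.994, 0.0]
contact_force: [-0.1, 1.1, -1.4]
gripper_width: 0.0155
[0.52481968 0.23058093 0.12870895] [7.62476522e-04 1.05074274e-01 9.94464017e-01 3.67172720e-04] [ 0.41757342  0.68465542 -0.97473137]
tip [324.71183116 216.01342927] [381.60523728 231.432652  ] hole [325.35437483 207.36647787] [381.1028451  236.48784035]
```

View pics/c7.png

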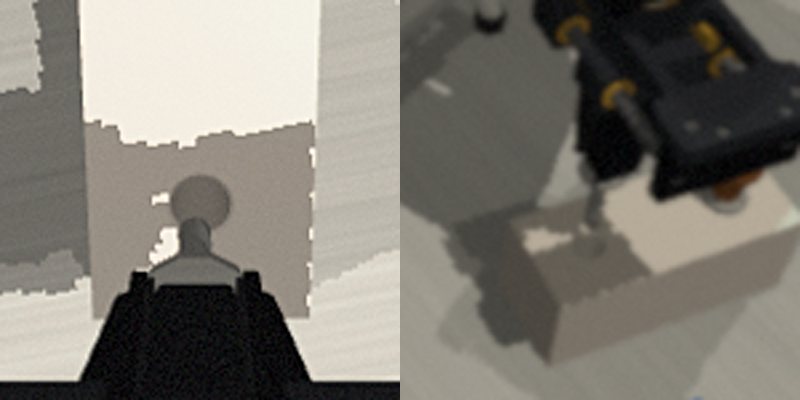

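The stand hole is at (325.2,206.5) and the tip at about (323.1,216.5), so I'll correct about 1 mm in each axis while descending.

```bash
python3 -m creep '[[0.8,1.3,8,0,0,0],[0.8,1.3,20,0,0,0],[0.8,1.3,35,0,0,0],[0.8,1.3,48,0,0,0],[0.8,1.3,55,0,0,0],[0.8,1.3,57,0,0,0],[0.8,1.3,57,0,0,0]]'; python3 f.py; python3 -m creep '[[0,0,1,0,0,0],[0,0,2,0,0,0],[0,0,2,0,0,0]]'; python3 f.py;
```

```text
clock: 26.5
tool_pos: [0.5238, 0.2322, 0.0704]
tool_rot: [-0.0, 0.105, 0.994, -0.0]
contact_force: [-0.6, -0.2, -1.3]
gripper_width: 0.0155
t 26.75 pos [0.524  0.2322 0.0711] F tool x,y,z up [ 0.34 -0.25 -0.66]
clock: 27.05
tool_pos: [0.5238, 0.2321, 0.0686]
tool_rot: [0.0, 0.105, 0.994, 0.0]
contact_force: [-0.1, -0.1, -1.3]
gripper_width: 0.0158
t 27.3 pos [0.5238 0.2322 0.0687] F tool x,y,z up [ 0.04 -0.08 -0.93]
```

```bash
python3 -m creep '[[0,0,0.5,0,0,0],[0,0,1,0,0,0],[0,0,1,0,0,0]]'; python3 f.py; python3 -m creep '[[0,0,0.5,0,0,0],[0,0,0.5,0,0,0]]'; python3 f.py
```

```text
clock: 27.6
tool_pos: [0.5238, 0.2322, 0.0683]
tool_rot: [0.0, 0.105, 0.994, 0.0]
contact_force: [-2.2, -0.9, 7.0]
gripper_width: 0.0157
t 27.85 pos [0.5239 0.2322 0.0683] F tool x,y,z up [ 1.65 -1.25  7.1 ]
clock: 28.05
tool_pos: [0.5239, 0.2322, 0.0682]
tool_rot: [0.0, 0.105, 0.994, 0.0]
contact_force: [-4.0, -1.5, 12.1]
gripper_width: 0.0159
t 28.3 pos [0.5239 0.2322 0.0683] F tool x,y,z up [ 2.93 -1.98 12.28]
```

The collar is seated at the original height (.0683). Release and retreat.

```bash
python3 -m creep '[[0,0,-0.8,0,0,0],[0,0,-0.8,0,0,0],[0,0,-0.8,0,0,0],[0,0,-0.8,0,0,0],[0,0,-0.8,0,0,0],[0,0,-0.8,0,0,0],[0,0,-0.8,0,0,0]]' 50; python3 -m creep '[[0,0,-5,0,0,0],[0,0,-20,0,0,0],[0,0,-50,0,0,0],[0,0,-90,0,0,0],[0,0,-130,0,0,0],[0,0,-150,0,0,0],[0,0,-150,0,0,0]]'; python3 -m creep '[[0,40,0,0,0,0],[10,80,0,0,0,0],[20,120,0,0,0,0],[30,160,0,0,0,0],[30,180,0,0,0,0],[30,180,0,0,0,0],[30,180,0,0,0,0]]'; python3 - <<'E'
from h import *
t=shot('top','t8');s=shot('scene','s8');r=bot.read_state();print(r['tool_pos'],r['contact_force'])
for P in([.5242,.2315,.1095],[.5242,.2315,.062],[.5141,.0175,.117]):print(proj(t,P),proj(s,P))
def cr(i,x,y,w,h): return cv2.resize(i['color'][y:y+h,x:x+w,::-1],(400,300),interpolation=cv2.INTER_CUBIC)
cv2.imwrite('pics/c8.png',np.vstack([np.hstack([cr(t,200,210,100,75),cr(t,320,195,100,75)]),np.hstack([cr(s,345,195,106,80),cr(s,255,105,106,80)])]))
E
```

```text
clock: 29.0
tool_pos: [0.5238, 0.2322, 0.0679]
tool_rot: [-0.0, 0.105, 0.994, 0.0]
contact_force: [-0.2, 0.7, -0.2]
gripper_width: 0.0501
clock: 29.7
tool_pos: [0.5247, 0.2325, 0.2214]
tool_rot: [0.003, 0.105, 0.994, 0.001]
contact_force: [-0.8, 1.7, -1.1]
gripper_width: 0.05
clock: 30.4
tool_pos: [0.5315, 0.4141, 0.2167]
tool_rot: [-0.001, 0.105, 0.995, -0.001]
contact_force: [0.2, 0.2, -0.0]
gripper_width: 0.0497
[0.53192783 0.41337684 0.21751148] [0.22098438 0.13424472 0.60800199]
[250.04090172 234.58823336] [385.39920223 219.06445491]
[252.53683607 234.86231726] [381.62045887 235.78382903]
[345.01589762 239.92008827] [319.19123977 144.26503304]
```

View pics/c8.png

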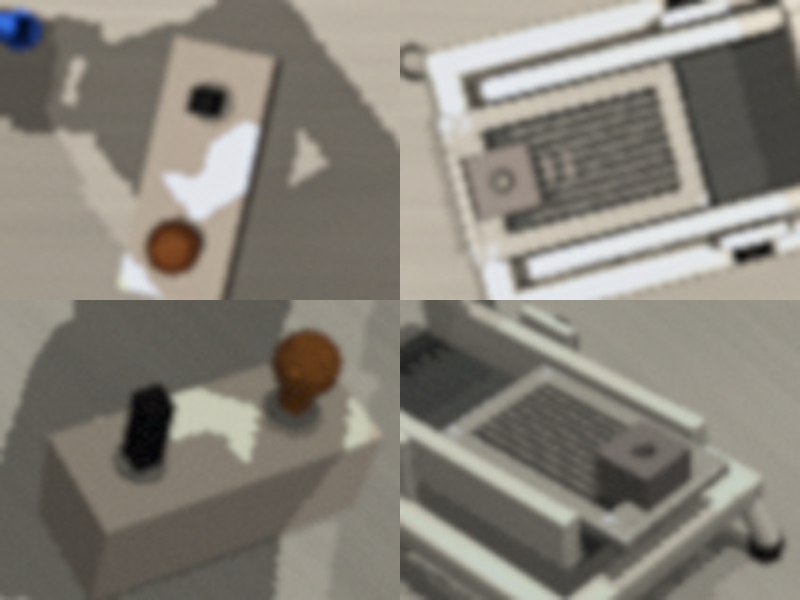

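The pin stands upright in its hole, with its collar on the stand and the grip at the same pixels as at the start. The block hole at top (345.5,240.5) matches full travel, predicted at (345.0,239.9). Rod and stand look unchanged, so I'm handing in.

```bash
python3 -c "
from station import bot
print(bot.hand_in())"
```

```text
the job is handed in; nothing more can be done
None
```

I pushed the cassette out to its end stop with the release pin, put the pin back in its hole and handed the job in at about 30 s of the 70 s. No verdict was reported.

- **Button:** I held it on its hard stop with about 10 to 12.5 N, under the 16 N limit. The bed turned out to rise by about 3° on the way out, so I raised the pin as it went.
- **Cassette:** The sliding force was about 3 N, then jumped to 8.7 N at the end stop. Afterwards the wrist and top cameras both showed the block's hole within 1 px of where 48.5 mm of travel puts it.
- **Button up:** I judged this only from the upward force falling to zero as I lifted and from the picture; I did not test the lock by pulling on it.
- **Pin:** Before release its collar was on the stand, with the gripper at the height it had when I picked the pin up. The last picture shows it upright and released. It had shifted about 1 mm in the grip during the push, which I corrected before putting it back.
- **Bystanders:** The rod looks unmoved in the last picture. I did not check the glove box and pan there, but the arm kept clear of them and no unexpected contact force showed up.

No check failed or disagreed. I viewed 11 pictures, one over the budget of 10.

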